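Level the block and hold the microtome feed on the fourth click

ROBOT

A 7-joint arm with a two-finger parallel gripper is mounted at the origin on a cart in front of the work surface, level with it; the furniture and walls round the work are solid. World frame = base frame: x ahead of the robot, y to its left, z up, the work surface at z = 0. Lengths are in m, angles in degrees, forces in N, time in s.
With the tool pointing down it reaches from about 0.35 to 0.775 m from the base axis. Payload 3.1 kg.
Tool frame: the origin (TCP) lies at the very end of the fingers, on their centre line; the grasp point (between the pads) lies pinch_z behind it (pinch_z is the distance from the TCP to the grasp point, in m); z points along the fingers, y is the line along which they close (so a half turn about z gives the same grasp; the last joint's range is limited). The gripper opens to 85 mm and grips with 20 to 120 N. Pads are 22 mm wide; open, the fingers measure 114 mm over their backs; the gripper's body (76 mm by 85 mm) begins 54 mm behind the grasp point. The pads swing forward as they close: fully open they stand 13 mm farther back than shut.
Start: joints at [-72.806, 17.813, 0.802, 86.603, -0.252, 75.585, -1.558], TCP at [0.184, 0.518, 0.231] pointing down, gripper open.
Joint ranges: [-154.91, 154.91], [-16.99, 109.72], [-72.82, 74.43], [7.12, 147.25], [-82.49, 262.49], [11.32, 116.49], [-174.64, 174.64]. Speed limits (degrees/s): [159.86, 159.86, 180, 180, 180, 180, 180].

INTERFACE

Orientations are given as a 3x3 rotation matrix whose columns are the frame's x, y, z axes.
In Python, from rig import observe, camera, calibration, close_job, search_frame, pinch_z gives the robot as it stands.
- The arm moves only by the tool jog_arm, never from a script. Its arguments are lists of equal length, an entry for each row: "rot": the turn, a rotation vector about the tool's x, y, z in rad, a list of three; "translation": the shift along the tool's x, y, z in cm, a list of three; "claw": the gripper's target within -1 to 1 (fully open at 1, half-way at 0, shut at -1). In form: {"rot": [[ax, ay, az], ...], "translation": [[tx, ty, tz], ...], "claw": [claw, ...]}. A call has 1 to 12 rows; each row is the pose to reach, as a shift and turn from the pose commanded when the call began, along the tool's axes at that moment; what a row does not reach only later rows make up. A row lasts 1/12 s, in which the tool goes at most 41.7 mm and 7.16 degrees, less where a joint would pass 70% of its speed; a pose out of reach is approached as far as the arm can. A call with a gripper value outside its range is refused whole. The fingers move at their own pace and stop on an object; "grip_force" is the grip in N (left out, the last holds). Time passes only in rows, so rows that repeat a pose let the fingers close. It gives the time, the measured TCP pose, the force, the opening and the grip force at its end, in the units of the state.
- observe(): the state, without advancing time (a new reading comes with each control period).
- camera(name): name is "side" or "top" or "wrist"; returns the picture (480x640x3 uint8, red, green, blue); there is no depth.
- calibration(name): a dict with "mtx" (3x3 intrinsics, pixels), "D" ([k1, k2, p1, p2, k3] as OpenCV has them; the pictures are not rectified), "position" and "rotation" of the camera in the world. Camera axes: x right, y down, z forward; pixel columns grow to the right and rows downward; lengths in m; the calibration is good to about 2 mm. A picture is of the moment at which its call begins: read the wrist's pose just before it. calibration takes no time and is no camera call; for the wrist camera it gives the pose at the moment of the call.
- close_job(): hands the job in; it is judged then, once.
Trained networks look in the newest picture that a camera, given by its name, has taken for a name from the list of things; names that differ only in an ending like _2 or _b are one class to them, and where a whole thing is asked for, a point or a joint stands for the part that bears it (a point fixed in the world has none). Each returns a list of dicts, best first, with "p" (0 to 1); they miss things now and then, are a little off and sometimes report something else, mostly with a low value. They report only what shows in the picture. A call takes as long as a camera call.
- search_frame(camera, target): "xy" ([column, row] in pixels, amid what is visible of it).
The state is a dict: "clock": time; "joints": joint angles; "dq": joint speeds; "joint_torque": joint torques, N m; "tcp_pos": TCP position; "tool_rot": TCP orientation; "force": force on the tool from outside, world axes, zero at the start; "moment": the same for the moment, N m; "opening": finger opening in m; "grasp_force": force on a finger pad.
Only numpy, scipy, OpenCV 4.12 (cv2) and the standard library are available. Lean on these libraries where they do the work, as an engineer would, in place of code of your own. Each camera call takes 0.05 s, during which the arm holds its last target. There are 200 camera calls.

TASK

Make the sledge microtome ready for its next section: turn the knurled levelling knob at its front until the hinged block table sits level, then draw the feed lever on its right-hand side round towards the front by exactly four clicks of the ratchet wheel, never overrunning to the fifth. Finish while still holding the lever on the fourth click, because its spring drops the block as soon as it is let go. Keep off the knife carriage, and leave the bottles and the dish beside the microtome where they are.

Things in the scene. Friction and masses are not known exactly. Their poses are not given: they have to be found in the camera images.
- microtome: sledge microtome, a fixed white casting 235 x 150 mm with two slideways (top at 75 mm) running front to back and a round drum on its right. Origin under the middle of the casting, on the bench; x points to its back, y to its left, z up. Its front (-x) faces the robot roughly. A tall instrument (over 0.4 m) stands on the bench to its left, x 0.48 to 0.78, y -0.03 to 0.18: pass in front of it.
- knob_grip (a point): centre of the black knurled levelling knob (33 mm across, 28 mm tall, upright axis, underside 101 mm and top 129 mm above the bench), on top of a small dark bridge (52 mm wide left to right, 16 mm front to back, top at 95 mm) at the front middle of the microtome. This point is on the knob's axis, half-way up.
- level_knob (a joint): angle of the levelling knob, rad, growing as it is turned clockwise seen from above; free over several turns of the hand, about 0.06 N m of friction. Clockwise raises the front of the block table, by 0.045 rad of tilt per rad of knob; the knob itself does not rise. It stays where it is left, so several grasps can be used.
- block_table (a joint): tilt of the hinged block table, rad: 0 is level, negative means that its front edge hangs low. It starts 0.06 to 0.12 rad low at the front and is driven only by the levelling knob.
- table_centre (a point): middle of the block table's upper face (table 66 x 58 mm, grey, with a white cassette and wax block clamped on it), on a cross-wise hinge in the middle of the microtome, 12 mm in front of its origin; z is the table's normal, so it points straight up when level.
- table_tongue (a point): middle of the upper face of the steel tongue at the table's front end, 80 mm in front of the hinge, which shows below the knob between two small steel index shoulders.
- index_shoulder (a point): top of the left index shoulder, a fixed steel ledge on the front of the bridge: when the table is level the tongue's upper face is flush with both shoulders (77.5 mm above the bench).
- lever_grip (a point): middle of the feed lever's upright black handle: a round sleeve that revolves freely on its pin, 16 to 19 mm thick, 52 mm tall (84 to 136 mm above the bench, this point at 109 mm), standing on the end of a flat arm whose top is at 82 mm. It travels on a circle of 90 mm radius about lever_pivot.
- lever_pivot (a point): point on the upright axis about which the feed lever turns, at the same height as lever_grip; the steel ratchet wheel (24 round teeth, 82 mm over the teeth, top at 72 mm) turns with the lever below it.
- feed_lever (a joint): lever angle, rad: 0 at its rest stop (pointing to the microtome's right), growing (clockwise from above) as it is drawn to the front; end stop at 7 clicks. One click is one tooth, 0.262 rad (24 mm at the handle); a sprung roller drops into each notch. Rest is notch 0. The pull needed jumps to 8 or 9 N on leaving a notch and falls to 2 or 3 N before the next. Let go, it springs back to 0.
- knife_carriage: knife carriage with its steel blade, a bar 136 mm wide across the slideways at the far end of the microtome, top at 112 mm; fixed. Origin on the bench level below the middle of the carriage, 78 mm behind the microtome's origin. Keep off.
- stain_a: loose dropper bottle, 33 mm wide, 108 mm tall, in front of the microtome on the left; origin under its foot. Bystander.
- stain_b: loose dropper bottle, 35 mm wide, 108 mm tall, beside the other; origin under its foot. Bystander.
- slide_dish: loose covered petri dish, 91 mm wide, 16 mm tall, on the bench to the right of the microtome, in front of the lever; origin under its middle. Bystander.

How it is judged (in metres and radians):
On the way, in this order (a step that is already met when the one before it is completed fails the run):
1. the block table sits level while the feed lever is still at rest (value of joint block_table between -0.025 and 0.025 rad and value of joint feed_lever below 0.12 rad), for 0.3 s.
2. the feed lever stands on the fourth click, held by the gripper, with the table level (value of joint block_table between -0.025 and 0.025 rad and value of joint feed_lever between 0.9572 and 1.1372 rad and contact force between the fingers and feed_lever above 1 N), for 0.3 s.
At the end, for the whole second after the job is handed in: The block table is level within 0.025 rad (1.4 degrees; about 2 mm at the tongue), the feed lever stands within 0.09 rad (a third of a click) of its fourth click (1.047 rad) and is still, and the gripper holds it there with more than 1 N (all of step 2 and velocity of joint feed_lever between -0.1 and 0.1 rad/s); the arm keeps its last pose, push and grip.
It fails at once if the feed lever overruns towards the fifth click (value of joint feed_lever above 1.2174 rad).
It fails at once if the knife carriage is touched (contact force between any of the arm, the fingers and knife_carriage above 1 N).
It fails at once if a bottle or the dish is disturbed (distance of any of stain_a, stain_b, slide_dish from where it was at the start of the episode above 0.02 m).
It also fails if it takes over 72 s, if anything falls off the work surface, if the arm or the gripper's body presses on something with over 40 N, if the wrist force passes 120 N, or if a joint passes its speed limit or range.

## Working session

There is one attempt and no reset: what is moved stays moved. The work goes in short steps, Python scripts to look and compute and a tool call to move; the robot and the scene stay as the last step left them, time stands still between calls to the robot, and variables do not carry over. Pictures are saved under pics/ and viewed, at most 10 in all, crops included, and the job is handed in when it is done.

Besides the shell and the picture viewer there is one more tool, called as name(argument=value, ...) on one line, values as JSON. jog_arm: Moves the arm, as the interface text tells. Its arguments: {"type":"object","properties":{"rot":{"type":"array"},"translation":{"type":"array"},"claw":{"type":"array"},"grip_force":{"type":"number"}},"required":["rot","translation","claw"]}

```bash
ls; mkdir -p pics
cat > h.py <<'E'
import numpy as np, cv2
from rig import *
def cal(n):
    c=calibration(n); return np.array(c["mtx"],float),np.array(c["D"],float),np.array(c["position"],float),np.array(c["rotation"],float)
def ray(c,xy):
    K,D,p,R=c
    u=cv2.undistortPoints(np.array([[xy]],float),K,D)[0,0]
    return p,R@np.array([u[0],u[1],1.])
def atz(c,xy,z):
    p,d=ray(c,xy); return p+d*(z-p[2])/d[2]
def proj(c,P):
    K,D,p,R=c
    return cv2.projectPoints(np.array(P,float).reshape(-1,3),cv2.Rodrigues(R.T)[0],-R.T@p,K,D)[0][:,0]
def tri(rs):
    A=0;b=0
    for p,d in rs:
        d=d/np.linalg.norm(d);M=np.eye(3)-np.outer(d,d);A=A+M;b=b+M@p
    return np.linalg.solve(A,b)
def snap(n,f): 
    im=camera(n); cv2.imwrite(f"pics/{f}.png",im[:,:,::-1]); return im
E
python3 - <<'E'
from h import *
np.set_printoptions(precision=3,suppress=True)
s=observe();print(s,pinch_z)
for n in("top","side"):
    snap(n,n+"0");c=cal(n);print(n,c[2],c[3].tolist())
    for t,z in [("knob_grip",.115),("lever_grip",.109),("table_centre",.08),("table_tongue",.0775),("index_shoulder",.0775),("stain_a",.05),("slide_dish",.01),("knife_carriage",.1),("microtome",.05),("lever_pivot",.07)]:
        print(t,[(np.round(r["xy"],1).tolist(),round(r["p"],2),atz(c,r["xy"],z)[:2].round(3).tolist()) for r in search_frame(n,t)[:3]])
E
```

```text
pics
{'clock': 0.0, 'joints': array([-72.805,  17.862,   0.802,  86.691,  -0.253,  75.586,  -1.558]), 'dq': array([ 0.06 , -0.043, -0.106,  0.037,  0.003, -0.02 ,  0.07 ]), 'joint_torque': array([ -0.   , -37.992,   0.146, -23.059,   0.012,   0.014,   0.   ]), 'tcp_pos': array([0.184, 0.517, 0.23 ]), 'tool_rot': array([[-0.942,  0.335, -0.001],
       [ 0.335,  0.942, -0.002],
       [-0.   , -0.002, -1.   ]]), 'force': array([ 0.606, -0.335,  0.771]), 'moment': array([-0.031,  0.041,  0.045]), 'grasp_force': 0.0, 'opening': 0.08519608602165733} 0.0187
top [ 0.467 -0.222  0.938] [[0.012299021132337065, -0.9989017751699943, 0.04521037094982071], [-0.9995779881301889, -0.013472164528590541, -0.025736091943386226], [0.026316909484021284, -0.04487476289796585, -0.9986459212003329]]
knob_grip [([284.5, 234.6], 0.84, [0.505, -0.18])]
lever_grip [([361.9, 200.9], 0.94, [0.563, -0.308])]
table_centre [([292.1, 205.9], 0.79, [0.556, -0.191])]
table_tongue [([291.8, 203.6], 0.71, [0.56, -0.19])]
index_shoulder [([294.6, 216.2], 0.73, [0.539, -0.195])]
stain_a [([244.6, 269.4], 0.75, [0.445, -0
[... 571 characters left out ...]
 -0.8956608669073058, -0.4446975752099552]]
knob_grip [([299.9, 217.5], 0.76, [0.494, -0.186]), ([376.7, 217.8], 0.28, [0.626, -0.258])]
lever_grip [([373.4, 253.4], 0.83, [0.545, -0.367])]
table_centre [([328.1, 233.3], 0.83, [0.543, -0.212]), ([257.7, 240.1], 0.15, [0.408, -0.173])]
table_tongue [([326.4, 227.8], 0.78, [0.555, -0.183])]
index_shoulder [([316.3, 233.2], 0.94, [0.525, -0.195])]
stain_a [([280.4, 229.1], 0.65, [0.491, -0.09]), ([326.5, 233.2], 0.39, [0.57, -0.156])]
slide_dish [([349.7, 335.8], 0.83, [0.463, -0.429])]
knife_carriage [([375.7, 220.3], 0.59, [0.637, -0.24])]
microtome [([355.5, 250.5], 0.59, [0.584, -0.252])]
lever_pivot [([372.5, 256.0], 0.83, [0.58, -0.316])]
```

Run:
```python
import cv2
a=cv2.imread("pics/top0.png")[120:320,190:470];b=cv2.imread("pics/side0.png")[150:370,220:480]
cv2.imwrite("pics/ta.png",cv2.resize(a,None,fx=2.85,fy=2.85,interpolation=2));cv2.imwrite("pics/sa.png",cv2.resize(b,None,fx=2.7,fy=2.7,interpolation=2))
```

```text
(no output)
```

View pics/ta.png

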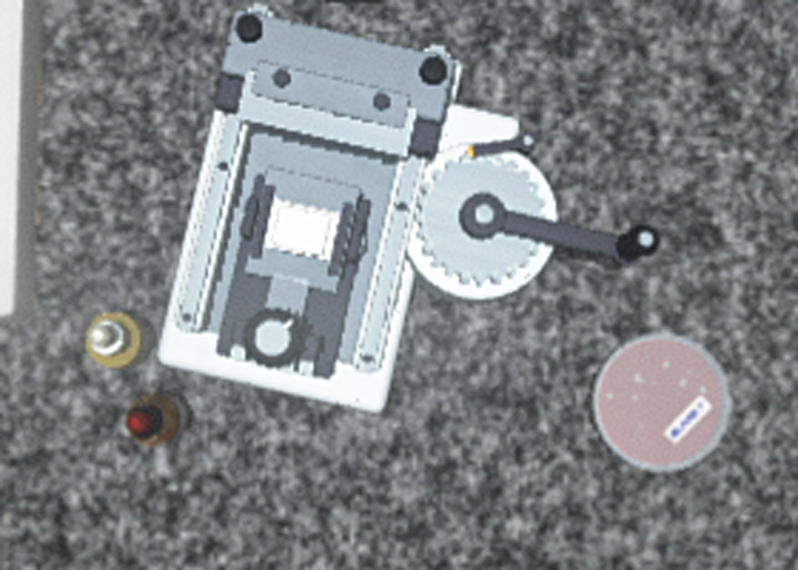

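View pics/sa.png

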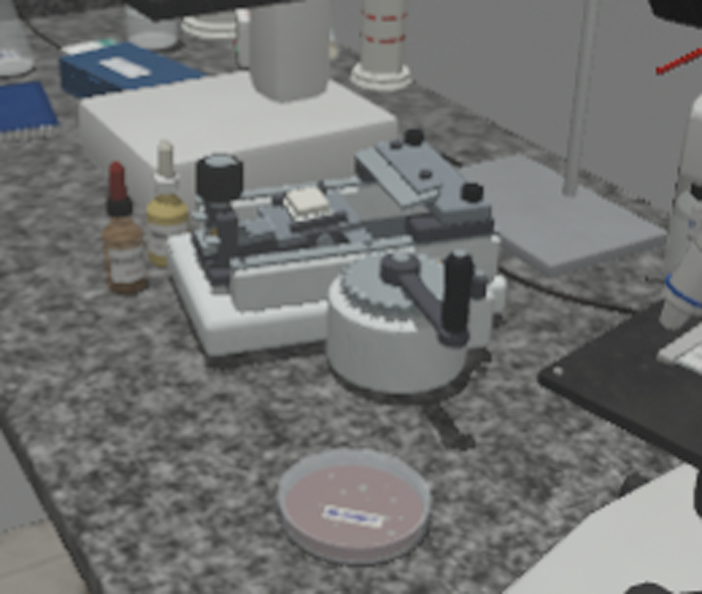

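The top view shows the knob at about (286,237), the handle top at (417,203), the lever pivot at (360,195), the dish at (422,261) and the bottles at about (230,239) and (243,268). The side view shows the knob at (301,216) and the handle at (390,257).

Run:
```python
from h import *
np.set_printoptions(precision=4,suppress=True)
t=cal("top");s=cal("side")
T=lambda x,y:(190+x/2.85,120+y/2.85)
S=lambda x,y:(220+x/2.7,150+y/2.7)
print("knob top",atz(t,T(273,334),.129),"side mid",atz(s,S(220,178),.115),tri([ray(t,T(273,334)),ray(s,S(220,163))]))
print("handle top",atz(t,T(646,238),.136),"side mid",atz(s,S(458,290),.109),tri([ray(t,T(646,238)),ray(s,S(459,256))]))
print("pivot",atz(t,T(485,214),.09),"wheel",atz(t,T(483,218),.072))
f=[atz(t,T(*p),.0) for p in((160,362),(382,411))];d=f[0]-f[1];print("yaw",np.degrees(np.arctan2(-d[0],d[1])))
r=[atz(t,T(*p),.075) for p in((190,322),(239,120))];d=r[1]-r[0];print("yaw rail",np.degrees(np.arctan2(d[1],d[0])))
for p in((137,423),(100,335)):print("bottle",atz(t,T(*p),.108))
print("dish",atz(t,T(662,402),.016))
s=observe();R=s["tool_rot"];p=s["tcp_pos"]
for q in([.36,.2,.23],[.42,-.08,.23]):
  print((R.T@(np.array(q)-p)*100))
```

```text
knob top [ 0.5   -0.183  0.129] side mid [ 0.4998 -0.1807  0.115 ] [ 0.4996 -0.1827  0.1278]
handle top [ 0.5574 -0.395   0.136 ] side mid [ 0.5607 -0.3908  0.109 ] [ 0.557  -0.3948  0.1355]
pivot [ 0.5755 -0.3073  0.09  ] wheel [ 0.5753 -0.3079  0.072 ]
yaw -11.712586771456364
yaw rail -12.508513394273375
bottle [ 0.448  -0.1037  0.108 ]
bottle [ 0.4989 -0.0812  0.108 ]
dish [ 0.4635 -0.4319  0.016 ]
[-27.2161 -24.0961   0.1304]
[-42.2515 -48.4669   0.1299]
```

jog_arm(rot=[[0,0,0],[0,0,0],[0,0,0],[0,0,0],[0,0,0],[0,0,0],[0,0,0],[0,0,0],[0,0,0],[0,0,0]], translation=[[-27,-24,0],[-27,-24,0],[-27,-24,0],[-27,-24,0],[-27,-24,0],[-27,-24,0],[-27,-24,0],[-27,-24,0],[-27,-24,0],[-27,-24,0]], claw=[1,1,1,1,1,1,1,1,1,1])

```text
clock: 1.93
tcp_pos: [0.3618, 0.1947, 0.2319]
tool_rot: [[-0.938, 0.347, 0.003], [0.347, 0.938, -0.002], [-0.003, -0.001, -1.0]]
force: [-0.0, -0.2, 0.1]
opening: 0.0851
grasp_force: 0.0
```

```bash
cat >> h.py <<'E'
def go(q):
    s=observe();R=s["tool_rot"];p=s["tcp_pos"]
    print("t",s["clock"],"p",p.round(4),"j",s["joints"].round(1),"shift cm",(R.T@(np.array(q)-p)*100).round(2),"yaw y",np.degrees(np.arctan2(R[1,1],R[0,1])).round(1),"op",s["opening"],s["grasp_force"],s["force"].round(1))
E
python3 -c "
from h import *
go([.42,-.08,.20]);go([.4997,-.182,.16])"
```

```text
t 1.9333 p [0.3618 0.1947 0.2319] j [-4.770e+01  9.000e-01  1.720e+01  1.067e+02 -1.000e-01  7.240e+01
  3.920e+01] shift cm [-14.98 -23.74   3.26] yaw y 69.7 op 0.08513146391113728 0.0 [-0.  -0.2  0.1]
t 1.9333 p [0.3618 0.1947 0.2319] j [-4.770e+01  9.000e-01  1.720e+01  1.067e+02 -1.000e-01  7.240e+01
  3.920e+01] shift cm [-25.98 -30.53   7.3 ] yaw y 69.7 op 0.08513146391113728 0.0 [-0.  -0.2  0.1]
```

jog_arm(rot=[[0,0,0],[0,0,0],[0,0,0],[0,0,0],[0,0,0],[0,0,0],[0,0,0],[0,0,0],[0,0,0],[0,0,0],[0,0,0],[0,0,0]], translation=[[-15,-24,2],[-15,-24,2],[-15,-24,2],[-15,-24,2],[-15,-24,2],[-15,-24,2],[-15,-24,2],[-26,-30.5,5],[-26,-30.5,5],[-26,-30.5,5],[-26,-30.5,5],[-26,-30.5,5]], claw=[1,1,1,1,1,1,1,1,1,1,1,1])

```text
clock: 2.93
tcp_pos: [0.5013, -0.1751, 0.1797]
tool_rot: [[-0.941, 0.339, -0.003], [0.339, 0.941, -0.003], [0.002, -0.004, -1.0]]
force: [-1.0, -0.1, 0.4]
opening: 0.0854
grasp_force: 0.0
```

```bash
python3 -c "
from h import *
snap('wrist','w1');go([.4997,-.182,.10])
w=cal('wrist')
for n in ['knob_grip','table_tongue','index_shoulder']:
  for r in search_frame('wrist',n)[:2]: print(n,r,atz(w,r['xy'],.129))
print(proj(w,[.4997,-.182,.129]))"
```

```text
t 2.9833 p [ 0.5008 -0.173   0.1804] j [-14.   20.5  41.   95.5 -14.2  69.4 100.5] shift cm [-0.22 -0.88  8.04] yaw y 70.3 op 0.08566979263608546 0.0 [ 0.7 -0.  -0.4]
knob_grip {'xy': [315.0, 256.0], 'p': 0.69} [ 0.49546096 -0.17551773  0.129     ]
table_tongue {'xy': [324.4, 311.6], 'p': 0.95} [ 0.53335948 -0.18292924  0.129     ]
index_shoulder {'xy': [324.0, 280.0], 'p': 0.97} [ 0.51232958 -0.1757116   0.129     ]
[[307.45693058 265.41832098]]
```

View pics/w1.png

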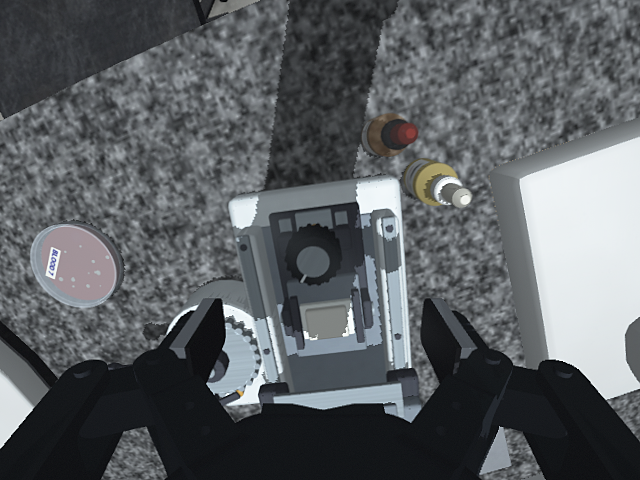

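The wrist view shows the knob top at (313,262). The table carriage is below it, and the fingers straddle the slideways freely.

jog_arm(rot=[[0,0,0],[0,0,0],[0,0,0],[0,0,0],[0,0,0],[0,0,0],[0,0,0],[0,0,0],[0,0,0],[0,0,0]], translation=[[0,-0.75,0],[0,-0.75,2.5],[0,-0.75,5],[0,-0.75,7],[0,-0.75,8],[0,-0.75,8],[0,-0.75,8],[0,-0.75,8],[0,-0.75,8],[0,-0.75,8]], claw=[1,1,1,1,1,-0.2,-1,-1,-1,-1], grip_force=40)

```text
clock: 3.97
tcp_pos: [0.4994, -0.1813, 0.1032]
tool_rot: [[-0.942, 0.335, 0.003], [0.335, 0.942, -0.002], [-0.003, -0.001, -1.0]]
force: [-2.3, -2.0, 2.6]
opening: 0.0315
grasp_force: 39.6
```

jog_arm(rot=[[0,0,0],[0,0,0],[0,0,0],[0,0,0],[0,0,0]], translation=[[0,0,0],[0,0,0],[0,0,0],[0,0,0],[0,0,0]], claw=[-1,-1,-1,-1,-1])

```text
clock: 4.38
tcp_pos: [0.4994, -0.1813, 0.1032]
tool_rot: [[-0.942, 0.335, 0.003], [0.335, 0.942, -0.002], [-0.003, -0.001, -1.0]]
force: [-1.4, -0.6, 5.6]
opening: 0.032
grasp_force: 39.9
```

```bash
python3 -c "
from h import *
im=snap('wrist','w2');cv2.imwrite('pics/w2c.png',cv2.resize(im[100:340,160:480,::-1],None,fx=2.4,fy=2.4,interpolation=2));go([.4985,-.18,.10])"
```

```text
t 4.4333 p [ 0.4994 -0.1813  0.1032] j [-11.3  25.3  39.1 101.4 -18.2  59.6 104.8] shift cm [0.13 0.1  0.32] yaw y 70.4 op 0.03177881941318745 39.850210547447205 [-2.1 -0.4  5.7]
```

View pics/w2c.png

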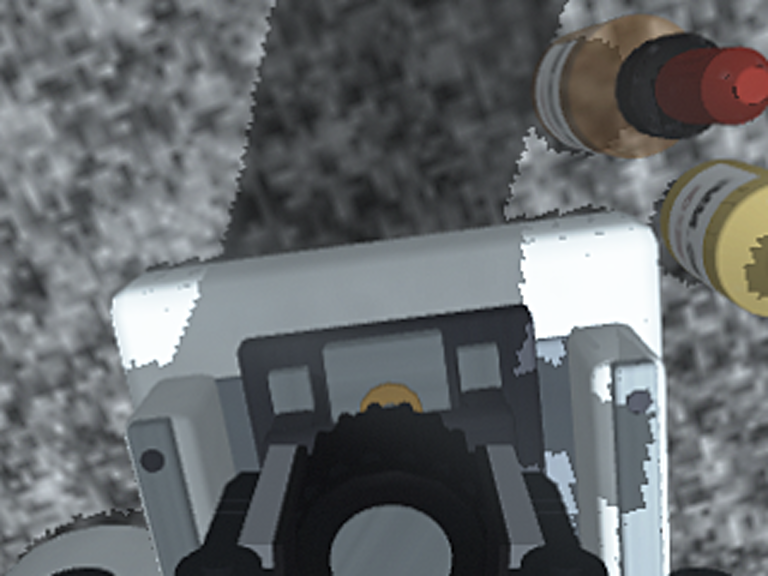

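The knob is gripped at 32 mm opening. The tongue lies between the two shoulders and low.

jog_arm(rot=[[0,0,0.1],[0,0,0.22],[0,0,0.34],[0,0,0.46],[0,0,0.58],[0,0,0.7],[0,0,0.82],[0,0,0.94],[0,0,1.06],[0,0,1.18],[0,0,1.3],[0,0,1.4]], translation=[[0,0,0],[0,0,0],[0,0,0],[0,0,0],[0,0,0],[0,0,0],[0,0,0],[0,0,0],[0,0,0],[0,0,0],[0,0,0],[0,0,0]], claw=[-1,-1,-1,-1,-1,-1,-1,-1,-1,-1,-1,-1])

```text
clock: 5.43
tcp_pos: [0.4986, -0.1817, 0.1032]
tool_rot: [[0.176, 0.984, 0.001], [0.984, -0.176, -0.002], [-0.002, 0.002, -1.0]]
force: [-2.4, -1.5, 7.9]
opening: 0.0316
grasp_force: 40.1
```

jog_arm(rot=[[0,0,0.1],[0,0,0.2],[0,0,0.3],[0,0,0.4],[0,0,0.5],[0,0,0.5],[0,0,0.5],[0,0,0.5]], translation=[[0,0,0],[0,0,0],[0,0,0],[0,0,0],[0,0,0],[0,0,0],[0,0,0],[0,0,0]], claw=[-1,-1,-1,-1,-1,-1,-1,-1])

```text
clock: 6.1
tcp_pos: [0.4983, -0.1816, 0.1032]
tool_rot: [[0.622, 0.783, 0.001], [0.783, -0.622, -0.002], [-0.001, 0.002, -1.0]]
force: [-3.2, -1.4, 8.0]
opening: 0.032
grasp_force: 40.3
```

```bash
python3 -c "
from h import *
go([.4985,-.18,.10])"
```

```text
t 6.1 p [ 0.4983 -0.1816  0.1032] j [-27.2  35.5  65.7 101.9 -35.3  66.3  11.2] shift cm [ 0.13 -0.09  0.32] yaw y -38.5 op 0.032035103307752354 40.26806831359863 [-3.2 -1.4  8. ]
```

jog_arm(rot=[[0,0,0],[0,0,0],[0,0,0],[0,0,0],[0,0,0],[0,0,-0.12],[0,0,-0.24],[0,0,-0.36],[0,0,-0.48],[0,0,-0.6],[0,0,-0.72],[0,0,-0.84]], translation=[[0,0,0],[0,0,0],[0,0,0],[0,0,-2],[0,0,-4],[0,0,-4],[0,0,-4],[0,0,-4],[0,0,-4],[0,0,-4],[0,0,-4],[0,0,-4]], claw=[1,1,1,1,1,1,1,1,1,1,1,1])

```text
clock: 7.1
tcp_pos: [0.4987, -0.1795, 0.1412]
tool_rot: [[-0.175, 0.985, 0.0], [0.985, 0.175, 0.0], [0.0, 0.0, -1.0]]
force: [-0.6, 0.3, -0.4]
opening: 0.0853
grasp_force: 0.0
```

jog_arm(rot=[[0,0,-0.12],[0,0,-0.24],[0,0,-0.36],[0,0,-0.48],[0,0,-0.6],[0,0,-0.72],[0,0,-0.84],[0,0,-0.96],[0,0,-1.08],[0,0,-1.2],[0,0,-1.2],[0,0,-1.2]], translation=[[0,0,0],[0,0,0],[0,0,0],[0,0,0],[0,0,0],[0,0,0],[0,0,0],[0,0,0],[0,0,0],[0,0,0],[0,0,0],[0,0,0]], claw=[1,1,1,1,1,1,1,1,1,1,1,1])

```text
clock: 8.1
tcp_pos: [0.4986, -0.1797, 0.1412]
tool_rot: [[-0.979, 0.203, 0.0], [0.203, 0.979, 0.001], [0.0, 0.001, -1.0]]
force: [0.6, 0.3, 0.3]
opening: 0.0856
grasp_force: 0.0
```

```bash
python3 -c "
from h import *
go([.4985,-.18,.10])
im=snap('wrist','w3')
w=cal('wrist');c=proj(w,[.485,-.18,.0775])[0];print(c,w[2])
for n in ['table_tongue','index_shoulder']: print(n,search_frame('wrist',n)[:2])
np.savez('c3.npz',*w)
x,y=[int(np.clip(v,a,b)) for v,a,b in((c[0],100,540),(c[1],80,400))]
cv2.imwrite('pics/w3c.png',cv2.resize(im[y-80:y+80,x-100:x+100,::-1],None,fx=3.7,fy=3.7,interpolation=2));print(x-100,y-80)"
```

```text
t 8.1 p [ 0.4986 -0.1797  0.1412] j [-11.9  22.6  39.5  98.7 -15.7  64.3 110.6] shift cm [-0.   -0.03  4.12] yaw y 78.3 op 0.08563084372733366 0.0 [0.6 0.3 0.3]
[317.01902584 235.53927482] [ 0.42281937 -0.16346715  0.28460645]
table_tongue [{'xy': [319.2, 338.1], 'p': 0.93}]
index_shoulder [{'xy': [322.0, 299.4], 'p': 0.93}, {'xy': [319.3, 280.2], 'p': 0.54}]
217 155
```

View pics/w3c.png

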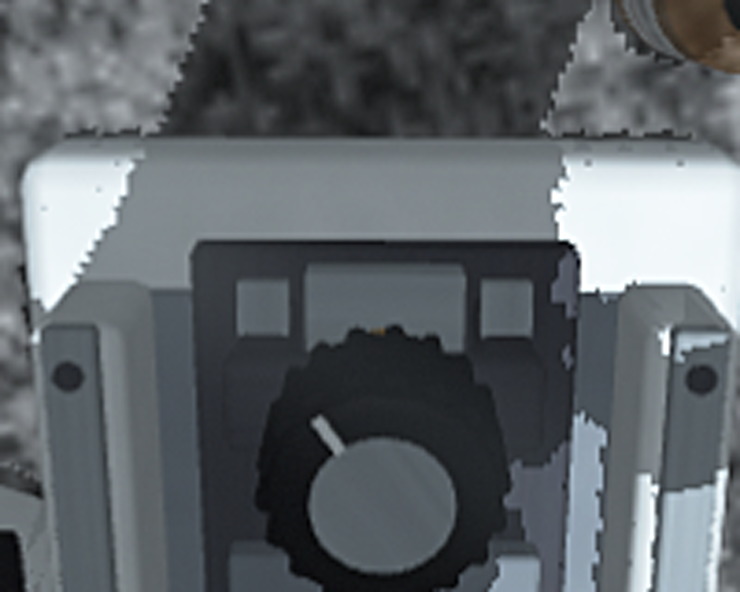

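The tongue is now nearly flush. Its front edge is at crop row 267 and the shoulders' front edges are at row 280. To measure its height I'll take a second, more oblique view from further forward.

jog_arm(rot=[[0,0,0],[0,0,0],[0,0,0],[0,0,0],[0,0,0],[0,0,0]], translation=[[4,0,0],[8,0,0],[12,0,0],[13,0,0],[13,0,0],[13,0,0]], claw=[1,1,1,1,1,1])

```text
clock: 8.75
tcp_pos: [0.3717, -0.1537, 0.1417]
tool_rot: [[-0.98, 0.201, 0.002], [0.201, 0.98, 0.001], [-0.002, 0.001, -1.0]]
force: [0.5, -0.3, 0.8]
opening: 0.0855
grasp_force: 0.0
```

```bash
python3 -c "
from h import *
go([.4985,-.18,.10])
im=snap('wrist','w4')
w=cal('wrist');c=proj(w,[.485,-.18,.0775])[0];print(c,w[2])
for n in ['table_tongue','index_shoulder']: print(n,search_frame('wrist',n)[:2])
np.savez('c4.npz',*w)
x,y=[int(np.clip(v,a,b)) for v,a,b in((c[0],80,560),(c[1],60,420))]
cv2.imwrite('pics/w4c.png',cv2.resize(im[y-60:y+60,x-80:x+80,::-1],None,fx=5,fy=5,interpolation=2));print(x-80,y-60)"
```

```text
t 8.75 p [ 0.3717 -0.1537  0.1417] j [-19.5   5.4  42.7 116.9  -4.4  59.  103.7] shift cm [-12.94  -0.04   4.2 ] yaw y 78.4 op 0.08546731929501676 0.0 [ 0.5 -0.3  0.8]
[318.11152755 396.46689889] [ 0.29652553 -0.13779093  0.28509452]
table_tongue [{'xy': [320.2, 394.9], 'p': 0.56}]
index_shoulder [{'xy': [322.3, 387.4], 'p': 0.85}]
238 336
```

View pics/w4c.png

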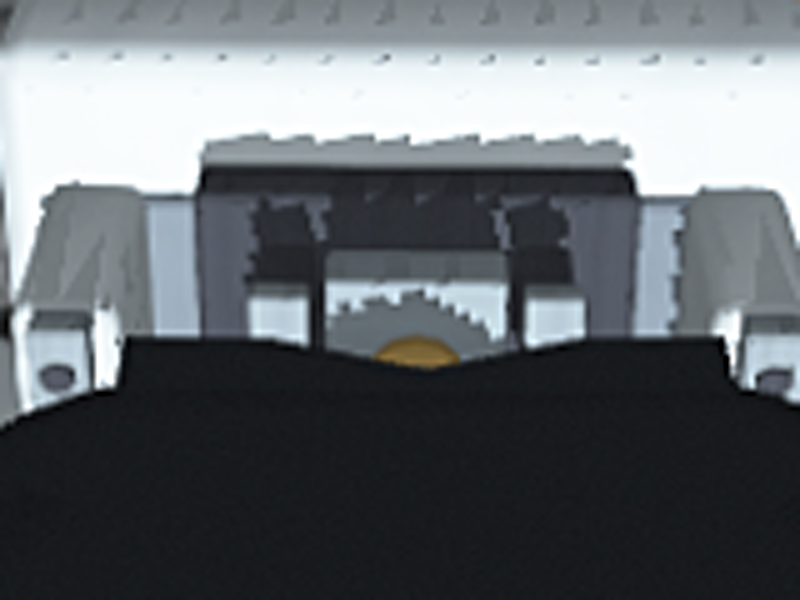

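Run:
```python
import cv2,numpy as np
a=cv2.imread("pics/w3.png",0);b=cv2.imread("pics/w4.png",0)
# w3 columns: tongue crop x 320-450 -> 217+x/3.7 ; shoulders 245-285, 488-525
for nm,c0,c1 in(("L",284,294),("T",304,314),("T",324,340),("R",350,358)):
    print("w3",nm,[(r,int(a[r,c0:c1].mean())) for r in range(221,250)])
for nm,c0,c1 in(("L",289,298),("T",306,320),("T",322,336),("R",345,353)):
    print("w4",nm,[(r,int(b[r,c0:c1].mean())) for r in range(382,404)])
```

```text
w3 L [(221, 46), (222, 51), (223, 53), (224, 54), (225, 54), (226, 55), (227, 55), (228, 54), (229, 56), (230, 69), (231, 89), (232, 97), (233, 96), (234, 95), (235, 95), (236, 95), (237, 95), (238, 95), (239, 95), (240, 95), (241, 95), (242, 95), (243, 96), (244, 93), (245, 71), (246, 46), (247, 49), (248, 49), (249, 48)]
w3 T [(221, 36), (222, 42), (223, 46), (224, 45), (225, 47), (226, 65), (227, 80), (228, 84), (229, 93), (230, 96), (231, 96), (232, 95), (233, 95), (234, 95), (235, 96), (236, 97), (237, 98), (238, 97), (239, 98), (240, 98), (241, 97), (242, 95), (243, 89), (244, 77), (245, 74), (246, 73), (247, 60), (248, 38), (249, 35)]
w3 T [(221, 30), (222, 37), (223, 42), (224, 42), (225, 42), (226, 63), (227, 80), (228, 81), (229, 90), (230, 96), (231, 96), (232, 95), (233, 94), (234, 95), (235, 96), (236, 96), (237, 97), (238, 97), (239, 98), (240, 98), (241, 98), (242, 95), (243, 90), (244, 86), (245, 72), (246, 47), (247, 43), (248, 45), (249, 43)]
w3 R [(221, 29), (222, 37), (223, 41), (224, 42), (225, 41), (226, 42), (227, 42), (228, 42), (229, 38), (230, 59), (231, 84)
[... 533 characters left out ...]
, 87), (389, 87), (390, 86), (391, 91), (392, 144), (393, 203), (394, 203), (395, 174), (396, 139), (397, 119), (398, 111), (399, 105), (400, 108), (401, 106), (402, 105), (403, 101)]
w4 T [(382, 47), (383, 46), (384, 46), (385, 42), (386, 72), (387, 89), (388, 89), (389, 90), (390, 89), (391, 91), (392, 136), (393, 197), (394, 204), (395, 191), (396, 172), (397, 161), (398, 150), (399, 135), (400, 124), (401, 110), (402, 105), (403, 100)]
w4 R [(382, 53), (383, 58), (384, 68), (385, 53), (386, 42), (387, 42), (388, 42), (389, 41), (390, 40), (391, 37), (392, 45), (393, 75), (394, 84), (395, 109), (396, 175), (397, 208), (398, 205), (399, 203), (400, 203), (401, 203), (402, 207), (403, 202)]
```

Run:
```python
from h import *
L=lambda f:[np.load(f)[f"arr_{i}"] for i in range(4)]
a,b=L("c3.npz"),L("c4.npz")
c3,c4=319,320.5
sh=tri([ray(a,(c3,231.35)),ray(b,(c4,395.44))])
for d in(-.3,0,.3):
    t=tri([ray(a,(c3,228.75+d)),ray(b,(c4,392.05))]); print(sh.round(4),t.round(4),"dz mm",(t-sh)[2]*1e3,"tilt",(t-sh)[2]/.085)
```

```text
[ 0.4818 -0.1777  0.0803] [ 0.4805 -0.1775  0.0782] dz mm -2.104015323819333 tilt -0.024753121456698036
[ 0.4818 -0.1777  0.0803] [ 0.4808 -0.1775  0.0779] dz mm -2.419617095869575 tilt -0.028466083480818527
[ 0.4818 -0.1777  0.0803] [ 0.4811 -0.1776  0.0776] dz mm -2.7363574189547686 tilt -0.032192440222997276
```

jog_arm(rot=[[0,0,0],[0,0,0],[0,0,0],[0,0,0],[0,0,0],[0,0,0],[0,0,0],[0,0,0],[0,0,0],[0,0,0],[0,0,0],[0,0,0]], translation=[[-4,0,0],[-8,0,0],[-12,-0.1,0],[-13,-0.1,0],[-13,-0.1,0],[-13,-0.1,2],[-13,-0.1,4],[-13,-0.1,4],[-13,-0.1,4],[-13,-0.1,4],[-13,-0.1,4],[-13,-0.1,4]], claw=[1,1,1,1,1,1,1,1,-0.2,-1,-1,-1], grip_force=40)

```text
clock: 9.9
tcp_pos: [0.4991, -0.1813, 0.1026]
tool_rot: [[-0.98, 0.2, 0.002], [0.2, 0.98, -0.0], [-0.002, -0.0, -1.0]]
force: [0.2, -0.7, -0.1]
opening: 0.0386
grasp_force: 0.0
```

jog_arm(rot=[[0,0,0],[0,0,0],[0,0,0],[0,0,0.1],[0,0,0.2],[0,0,0.3],[0,0,0.4],[0,0,0.5],[0,0,0.6],[0,0,0.6],[0,0,0.6],[0,0,0.6]], translation=[[0,0,0],[0,0,0],[0,0,0],[0,0,0],[0,0,0],[0,0,0],[0,0,0],[0,0,0],[0,0,0],[0,0,0],[0,0,0],[0,0,0]], claw=[-1,-1,-1,-1,-1,-1,-1,-1,-1,-1,-1,-1])

```text
clock: 10.9
tcp_pos: [0.499, -0.1814, 0.1026]
tool_rot: [[-0.695, 0.719, 0.002], [0.719, 0.695, -0.0], [-0.002, 0.001, -1.0]]
force: [-0.1, -0.5, 6.3]
opening: 0.0316
grasp_force: 39.7
```

jog_arm(rot=[[0,0,0],[0,0,0],[0,0,0],[0,0,0],[0,0,-0.1],[0,0,-0.2],[0,0,-0.3],[0,0,-0.4],[0,0,-0.5],[0,0,-0.6],[0,0,-0.6],[0,0,-0.6]], translation=[[0,0,0],[0,0,0],[0,0,0],[0,0,-2],[0,0,-4],[0,0,-4],[0,0,-4],[0,0,-4],[0,0,-4],[0,0,-4],[0,0,-4],[0,0,-4]], claw=[1,1,1,1,1,1,1,1,1,1,1,1])

```text
clock: 11.9
tcp_pos: [0.4982, -0.1809, 0.1411]
tool_rot: [[-0.979, 0.203, -0.0], [0.203, 0.979, 0.0], [0.0, 0.0, -1.0]]
force: [-1.2, 0.2, -0.0]
opening: 0.0855
grasp_force: 0.0
```

```bash
cat > m3.py <<'E'
from h import *
import sys
go([.3717,-.1537,.141]);im=snap('wrist',sys.argv[1]);w=cal('wrist');np.savez(sys.argv[1]+'.npz',*w)
E
python3 m3.py w5
```

```text
t 11.9 p [ 0.4982 -0.1809  0.1411] j [-13.3  23.1  41.6  98.8 -16.8  64.6 111.6] shift cm [1.293e+01 9.000e-02 1.000e-02] yaw y 78.3 op 0.08549574346236255 0.0 [-1.2  0.2 -0. ]
```

jog_arm(rot=[[0,0,0],[0,0,0],[0,0,0],[0,0,0],[0,0,0],[0,0,0]], translation=[[4,0,0],[8,0,0],[12,0,0],[13,0.1,0],[13,0.1,0],[13,0.1,0]], claw=[1,1,1,1,1,1])

```text
clock: 12.45
tcp_pos: [0.3716, -0.1536, 0.1416]
tool_rot: [[-0.98, 0.201, 0.002], [0.201, 0.98, 0.001], [-0.002, 0.001, -1.0]]
force: [0.5, 0.1, 0.2]
opening: 0.0854
grasp_force: 0.0
```

```bash
python3 m3.py w6
python3 - <<'E'
import cv2,numpy as np
a=cv2.imread("pics/w5.png",0);b=cv2.imread("pics/w6.png",0)
for nm,c0,c1 in(("L",284,294),("T",304,314),("T",324,340),("R",350,358)):
    print("w5",nm,[(r,int(a[r,c0:c1].mean())) for r in range(223,237)])
for nm,c0,c1 in(("L",289,298),("T",306,320),("T",322,336),("R",345,353)):
    print("w6",nm,[(r,int(b[r,c0:c1].mean())) for r in range(384,402)])
cv2.imwrite('pics/w56c.png',np.vstack([cv2.resize(a[205:265,238:398],None,fx=5,fy=5),cv2.resize(b[356:414,238:398],None,fx=5,fy=5)]))
E
```

```text
t 12.45 p [ 0.3716 -0.1536  0.1416] j [-21.8   5.6  45.3 117.   -4.7  59.1 104.1] shift cm [-0.01 -0.    0.06] yaw y 78.4 op 0.08537329600189272 0.0 [0.5 0.1 0.2]
w5 L [(223, 53), (224, 54), (225, 55), (226, 56), (227, 55), (228, 55), (229, 53), (230, 67), (231, 89), (232, 96), (233, 96), (234, 96), (235, 96), (236, 96)]
w5 T [(223, 45), (224, 46), (225, 46), (226, 44), (227, 62), (228, 81), (229, 79), (230, 87), (231, 96), (232, 96), (233, 96), (234, 95), (235, 95), (236, 95)]
w5 T [(223, 41), (224, 42), (225, 43), (226, 39), (227, 61), (228, 81), (229, 78), (230, 86), (231, 97), (232, 96), (233, 95), (234, 94), (235, 94), (236, 95)]
w5 R [(223, 40), (224, 41), (225, 42), (226, 42), (227, 42), (228, 42), (229, 40), (230, 54), (231, 75), (232, 88), (233, 96), (234, 95), (235, 95), (236, 95)]
w6 L [(384, 50), (385, 43), (386, 41), (387, 38), (388, 39), (389, 38), (390, 38), (391, 36), (392, 51), (393, 83), (394, 86), (395, 116), (396, 182), (397, 210), (398, 206), (399, 205), (400, 205), (401, 207)]
w6 T [(384, 47), (385, 47), (386, 46), (387, 44), (388, 63), (389, 89), (390, 89), (391, 91), (392, 91), (393, 89), (394, 117), (395, 183), (396, 207), (397, 190), (398, 159), (399, 136), (400, 112), (401, 104)]
w6 T [(384, 47), (385, 47), (386, 46), (387, 44), (388, 62), (389, 93), (390, 92), (391, 92), (392, 91), (393, 89), (394, 109), (395, 175), (396, 210), (397, 188), (398, 154), (399, 153), (400, 136), (401, 113)]
w6 R [(384, 68), (385, 55), (386, 43), (387, 42), (388, 42), (389, 41), (390, 40), (391, 37), (392, 45), (393, 74), (394, 84), (395, 100), (396, 166), (397, 207), (398, 206), (399, 203), (400, 203), (401, 203)]
```

View pics/w56c.png

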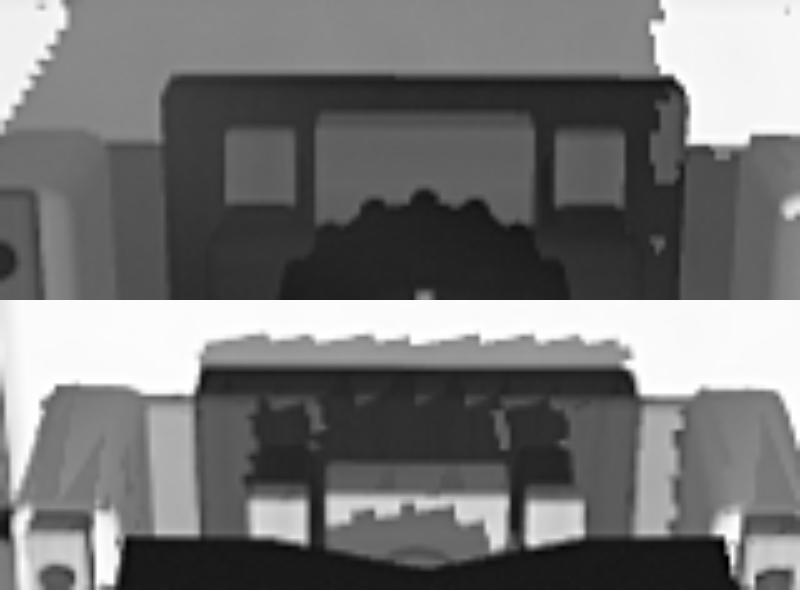

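Both views now show the tongue flush to within about 0.3 mm, with its edge about 1 px ahead of the shoulders in each, so the table is level. Next is the lever.

jog_arm(rot=[[0,0,0],[0,0,0.12],[0,0,0.24],[0,0,0.36],[0,0,0.48],[0,0,0.6],[0,0,0.72],[0,0,0.84],[0,0,0.96],[0,0,1.08],[0,0,1.1],[0,0,1.1]], translation=[[0,0,-3.5],[0,0,-6.5],[-3,-2.5,-6.5],[-6,-5,-6.5],[-9,-7.5,-6.5],[-12,-10,-6.5],[-15,-12.5,-6.5],[-18,-15,-6.5],[-21,-17.5,-6.5],[-23.1,-19.8,-6.5],[-23.1,-19.8,-6.5],[-23.1,-19.8,-6.5]], claw=[1,1,1,1,1,1,1,1,1,1,1,1])

```text
clock: 13.5
tcp_pos: [0.5583, -0.3962, 0.2033]
tool_rot: [[-0.266, 0.964, -0.005], [0.964, 0.266, -0.002], [-0.001, -0.005, -1.0]]
force: [-0.3, 0.6, -0.3]
opening: 0.0854
grasp_force: 0.0
```

jog_arm(rot=[[0,0,0.12],[0,0,0.24],[0,0,0.36],[0,0,0.48],[0,0,0.6],[0,0,0.72],[0,0,0.84],[0,0,0.96],[0,0,1.0],[0,0,1.0],[0,0,1.0]], translation=[[0,0,0],[0,0,0],[0,0,0],[0,0,0],[0,0,0],[0,0,0],[0,0,0],[0,0,0],[0,0,0],[0,0,0],[0,0,0]], claw=[1,1,1,1,1,1,1,1,1,1,1])

```text
clock: 14.42
tcp_pos: [0.5586, -0.3929, 0.2066]
tool_rot: [[0.665, 0.747, 0.001], [0.747, -0.665, 0.001], [0.001, 0.0, -1.0]]
force: [0.4, -0.9, -0.0]
opening: 0.0855
grasp_force: 0.0
```

Run:
```python
from h import *
go([.558,-.394,.092]);snap('wrist','w7');snap('top','t7');w=cal('wrist')
print(proj(w,[[.558,-.394,.136],[.558,-.394,.109],[.5755,-.3075,.09]]))
for n in('lever_grip','lever_pivot'):
    for r in search_frame('wrist',n)[:2]: print(n,r,atz(w,r['xy'],.115))
```

```text
t 14.4167 p [ 0.5586 -0.3929  0.2066] j [  3.1  47.   65.1  66.1 -41.6  89.7  17.4] shift cm [-0.13  0.03 11.45] yaw y -41.7 op 0.0854670845274071 0.0 [ 0.4 -0.9 -0. ]
[[324.11122434 251.90793654]
 [323.95388381 239.45323688]
 [263.12768886 132.46685606]]
lever_grip {'xy': [277.3, 137.3], 'p': 0.86} [ 0.58356127 -0.31870316  0.115     ]
lever_pivot {'xy': [276.1, 136.2], 'p': 0.63} [ 0.58345819 -0.317659    0.115     ]
lever_pivot {'xy': [138.6, 35.6], 'p': 0.15} [ 0.56189564 -0.21466833  0.115     ]
```

View pics/w7.png

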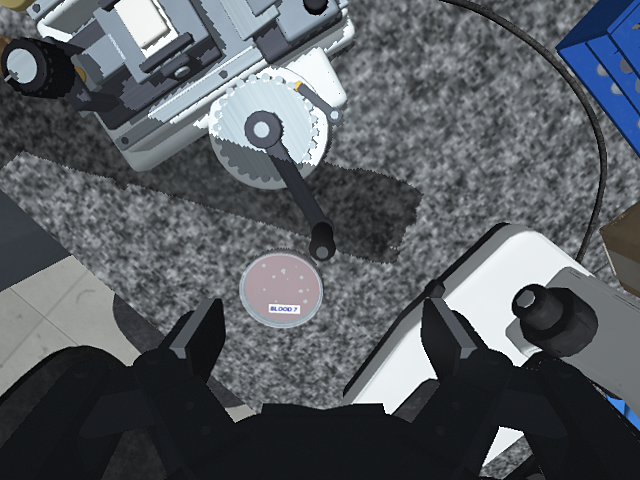

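Handle top at (322,253) and pivot at (262,130), both within 2 px of prediction. The object on the right, at about (430,290), needs a clearance check first.

```bash
python3 - <<'E'
from h import *
w=cal('wrist')
for z in(0,.05,.1):
  for p in((430,290),(345,390),(505,225)): print(z,p,atz(w,p,z).round(3))
E
python3 -c "
import cv2
a=cv2.imread('pics/top0.png');cv2.imwrite('pics/t0f.png',a[60:400,240:640])"
```

```text
0 (430, 290) [ 0.584 -0.546  0.   ]
0 (345, 390) [ 0.421 -0.588  0.   ]
0 (505, 225) [ 0.691 -0.539  0.   ]
0.05 (430, 290) [ 0.588 -0.516  0.05 ]
0.05 (345, 390) [ 0.448 -0.552  0.05 ]
0.05 (505, 225) [ 0.679 -0.51   0.05 ]
0.1 (430, 290) [ 0.591 -0.486  0.1  ]
0.1 (345, 390) [ 0.475 -0.516  0.1  ]
0.1 (505, 225) [ 0.668 -0.481  0.1  ]
```

View pics/t0f.png

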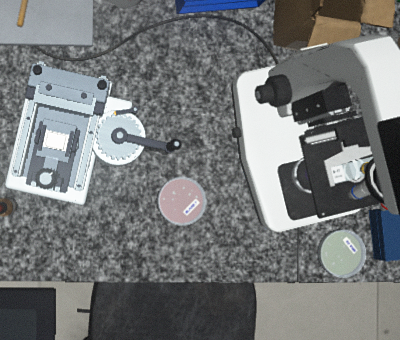

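The microscope is about 10 cm from the handle, so the fingers clear it. Descend and grip.

jog_arm(rot=[[0,0,0],[0,0,0],[0,0,0],[0,0,0],[0,0,0],[0,0,0],[0,0,0],[0,0,0],[0,0,0],[0,0,0],[0,0,0],[0,0,0]], translation=[[-0.1,0,3],[-0.1,0,6],[-0.1,0,9],[-0.1,0,10.5],[-0.1,0,11.4],[-0.1,0,11.4],[-0.1,0,11.4],[-0.1,0,11.4],[-0.1,0,11.4],[-0.1,0,11.4],[-0.1,0,11.4],[-0.1,0,11.4]], claw=[1,1,1,1,1,0,-0.5,-1,-1,-1,-1,-1], grip_force=60)

```text
clock: 15.62
tcp_pos: [0.5567, -0.3949, 0.0937]
tool_rot: [[0.668, 0.744, 0.0], [0.744, -0.668, 0.0], [0.0, -0.0, -1.0]]
force: [-3.1, 2.0, 4.6]
opening: 0.0166
grasp_force: 58.3
```

jog_arm(rot=[[0,0,0],[0,0,0],[0,0,0],[0,0,0]], translation=[[0,0,0],[0,0,0],[0,0,0],[0,0,0]], claw=[-1,-1,-1,-1])

```text
clock: 15.95
tcp_pos: [0.5567, -0.395, 0.0937]
tool_rot: [[0.668, 0.744, 0.0], [0.744, -0.668, 0.0], [0.0, -0.0, -1.0]]
force: [-2.9, 2.5, 7.0]
opening: 0.0164
grasp_force: 58.4
```

Run:
```python
from h import *
np.set_printoptions(suppress=True)
go([.558,-.394,.092])
s=observe();R=s["tool_rot"];p=s["tcp_pos"][:2];c=np.array([.5755,-.3075]);v=p-c;print(np.hypot(*v),np.degrees(np.arctan2(v[1],v[0])))
for yaw in(-102,np.degrees(np.arctan2(v[1],v[0]))):
  for a in np.arange(0,61,5): 
    t=np.radians(yaw-a);q=c+.09*np.array([np.cos(t),np.sin(t)]);h=np.radians(yaw);q0=c+.09*np.array([np.cos(h),np.sin(h)])
    print(a,(R[:2,:2].T@(q-q0)*100).round(2))
```

```text
t 15.95 p [ 0.5567 -0.395   0.0937] j [  2.2  52.   62.2  75.4 -45.4  78.5  21.2] shift cm [0.16 0.03 0.17] yaw y -41.9 op 0.016408119577400637 58.37550279102288 [-2.9  2.5  7. ]
0.08948179005327488 -102.1310667057353
0 [0. 0.]
5 [-0.36 -0.7 ]
10 [-0.66 -1.42]
15 [-0.9  -2.17]
20 [-1.06 -2.94]
25 [-1.16 -3.72]
30 [-1.2 -4.5]
35 [-1.16 -5.29]
40 [-1.06 -6.06]
45 [-0.89 -6.83]
50 [-0.65 -7.58]
55 [-0.35 -8.3 ]
60 [ 0.02 -9.  ]
0 [0. 0.]
5 [-0.36 -0.7 ]
10 [-0.66 -1.42]
15 [-0.89 -2.17]
20 [-1.06 -2.94]
25 [-1.16 -3.72]
30 [-1.19 -4.5 ]
35 [-1.15 -5.29]
40 [-1.04 -6.07]
45 [-0.87 -6.83]
50 [-0.63 -7.58]
55 [-0.33 -8.31]
60 [ 0.04 -9.  ]
```

The handle is gripped 89.5 mm from the pivot at -102°, exactly its rest position. Draw along the arc.

jog_arm(rot=[[0,0,0],[0,0,0],[0,0,0],[0,0,0],[0,0,0],[0,0,0],[0,0,0],[0,0,0],[0,0,0],[0,0,0],[0,0,0]], translation=[[-0.36,-0.7,0],[-0.66,-1.42,0],[-0.9,-2.17,0],[-1.06,-2.94,0],[-1.16,-3.72,0],[-1.2,-4.5,0],[-1.16,-5.3,0],[-1.06,-6.06,0],[-0.9,-6.83,0],[-0.9,-6.83,0],[-0.9,-6.83,0]], claw=[-1,-1,-1,-1,-1,-1,-1,-1,-1,-1,-1])

```text
clock: 16.87
tcp_pos: [0.5012, -0.3578, 0.0938]
tool_rot: [[0.668, 0.744, 0.003], [0.744, -0.668, -0.004], [-0.001, 0.005, -1.0]]
force: [0.0, -2.4, 4.4]
opening: 0.0164
grasp_force: 59.0
```

```bash
cat > a.py <<'E'
from h import *
go([.49,-.335,.0937])
s=observe();v=s["tcp_pos"][:2]-np.array([.5755,-.3075]);print(np.hypot(*v),-102.1-np.degrees(np.arctan2(v[1],v[0])))
E
python3 a.py
```

```text
t 16.8667 p [ 0.5012 -0.3578  0.0938] j [ -4.5  46.3  65.1  88.5 -43.2  73.2  24.7] shift cm [ 0.95 -2.36 -0.  ] yaw y -41.9 op 0.01643799753170614 58.98262860738214 [ 0.  -2.4  4.4]
0.08973745598785711 43.78888405514519
```

jog_arm(rot=[[0,0,0],[0,0,0],[0,0,0],[0,0,0],[0,0,0],[0,0,0],[0,0,0],[0,0,0]], translation=[[0.25,-0.75,0],[0.55,-1.5,0],[0.9,-2.2,0],[0.9,-2.2,0],[0.9,-2.2,0],[0.9,-2.2,0],[0.9,-2.2,0],[0.9,-2.2,0]], claw=[-1,-1,-1,-1,-1,-1,-1,-1])

```text
clock: 17.53
tcp_pos: [0.4903, -0.3366, 0.0937]
tool_rot: [[0.668, 0.744, 0.002], [0.744, -0.668, -0.003], [-0.001, 0.003, -1.0]]
force: [0.4, -1.8, 6.7]
opening: 0.0163
grasp_force: 59.1
```

```bash
python3 a.py
python3 - <<'E'
from h import *
a=snap('top','t8');b=snap('side','s8')
print(proj(cal('top'),[.49,-.335,.136]))
cv2.imwrite('pics/f8.png',np.hstack([cv2.resize(a[120:300,220:440,::-1],(390,319)),cv2.resize(b[150:330,250:470,::-1],(390,319))]))
E
```

```text
t 17.5333 p [ 0.4903 -0.3366  0.0937] j [ -7.7  44.6  66.2  92.1 -42.5  71.8  24.5] shift cm [ 0.1  -0.13  0.  ] yaw y -41.9 op 0.01630462884079805 59.14712280035019 [ 0.4 -1.8  6.7]
0.09002301981632783 59.0150089849366
[[379.72674944 244.44970644]]
```

View pics/f8.png

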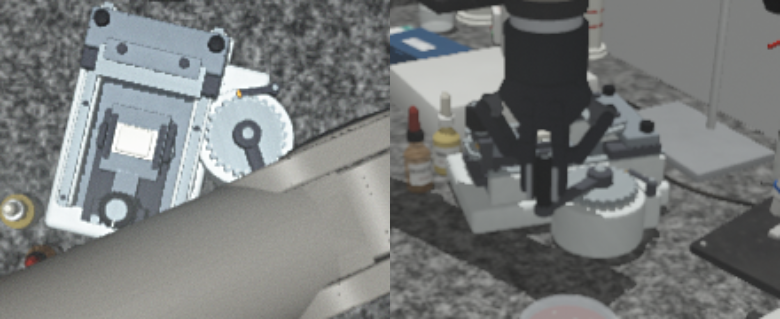

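The lever is on the fourth click: 59°, or 1.03 rad, by the gripper's arc about the pivot. It is held at 59 N, and the bottles and dish look undisturbed.

```bash
python3 -c "
from rig import *
print(close_job())"
```

```text
the job is handed in; nothing more can be done
None
```

I levelled the block table and drew the feed lever to the fourth click (about 1.03 rad). I handed the job in with the gripper still holding the lever; no verdict came back.

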